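# Reset an over-tightened depth stop

### The arm

A 6-joint arm with a two-finger parallel gripper is mounted at the origin on a cart in front of the work surface, level with it; the furniture and walls round the work are solid. World frame = base frame: x ahead of the robot, y to its left, z up, the work surface at z = 0. Lengths are in m, angles in rad, forces in N, time in s.
With the tool pointing down it reaches from about 0.4 to 0.925 m from the base axis. Payload 12.5 kg.
Tool frame: the origin (TCP) lies on the centre line of the jaws, within the pads' length; the fingertips stand 25 mm ahead of it and the grasp point (between the pads) lies 6 mm ahead of it; z points along the fingers, y is the line along which they close (so a half turn about z gives the same grasp; the last joint's range is limited). The gripper opens to 95 mm and grips with 3 to 60 N. Pads are 20 mm wide; open, the fingers measure 119 mm over their backs; the gripper's body (75 mm by 180 mm) begins 59 mm behind the grasp point.
Start: joints at [-1.383, 0.491, 1.559, -0, 1.092, -0.106], TCP at [0.181, -0.598, 0.218] pointing down, gripper open.
Joint ranges: [-3.1, 3.1], [-0.84, 2.19], [0.05, 2.79], [-1.13, 4.28], [0.06, 2.93], [-2.69, 2.69]. Speed limits (rad/s): [2.22, 2.22, 2.79, 3.14, 3.14, 3.14].

### API

Orientations are given as a unit quaternion [x, y, z, w].
In Python, from cell import ctrl gives the robot as it stands.
- The arm moves only by the tool move_arm, never from a script. Its argument "steps" is a list of rows, each a list of 7 numbers: the turn, a rotation vector about the world's x, y, z in units of 5 degrees (1.0 is 5 degrees), then the shift along the world's x, y, z in units of 40 mm (1.0 is 40 mm), then the finger opening in mm, from 0 to 95.1. A call has 1 to 5 rows; each row shifts and turns the commanded pose from where the row before left it; what a row does not reach is not made up. A row lasts 1/8 s, in which the tool goes at most 62.5 mm and 10.7 degrees, less where a joint would pass 70% of its speed; a pose out of reach is approached as far as the arm can. A call is refused whole if a number of a shift passes 1 or a number of a turn 1, either way. A call with a gripper value outside its range is refused whole. The fingers move at their own pace and stop on an object; the grip force is fixed at half the most. Time passes only in rows, so rows that do not move let the fingers close. It gives the time, the measured TCP pose, the force, the opening and the grip force at its end, in the units of the state.
- ctrl.sense(): the state, without advancing time (a new reading comes with each control period).
- ctrl.snapshot(name): name is "scene" or "top" or "wrist"; returns a dict with "image" (420x560x3 uint8, blue, green, red), "depth" (420x560 float32, m along the optical axis (not along the pixel's ray), 0 where there is no reading), "intrinsics" (3x3 intrinsics, pixels), "extrinsics" (4x4, takes a point from world to camera coordinates). Camera axes: x right, y down, z forward; pixel columns grow to the right and rows downward; lengths in m; the calibration is good to about 2 mm. A picture is of the moment at which its call begins.
- ctrl.job_done(): hands the job in; it is judged then, once.
Trained networks look in a picture, given as the dict that the camera call returned (one of the last four; its "shot" number tells which), for a name from the list of things; names that differ only in an ending like _2 or _b are one class to them, and where a whole thing is asked for, a point or a joint stands for the part that bears it (a point fixed in the world has none). Each returns a list of dicts, best first, with "score" (0 to 1); they miss things now and then, are a little off and sometimes report something else, mostly with a low value. They report only what shows in the picture. A call takes as long as a camera call.
- ctrl.cut_out(picture, target): "region" (420x560 bool, what is visible of it) and "extent" ([left, top, width, height] in pixels, round what is visible of it).
- ctrl.tip_of(picture, target): "centre" ([column, row] in pixels: a listed point, or the origin of a listed thing).
The state is a dict: "time": time; "q": joint angles; "joint_vel": joint speeds; "joint_efforts": joint torques, N m; "position": TCP position; "tcp_rot": TCP orientation; "wrist_force": force on the tool from outside, world axes, zero at the start; "moment": the same for the moment, N m; "opening": finger opening in m; "grip_force": force on a finger pad.
Only numpy, scipy, OpenCV 4.12 (cv2) and the standard library are available. Lean on these libraries where they do the work, as an engineer would, in place of code of your own. Each camera call takes 0.05 s, during which the arm holds its last target. There are 200 camera calls.

### The job

The depth stop beside the microscope has to be raised to its new setting: slacken its sprung lever nut (anticlockwise from above) until it is quite free of the washer, turn the red adjuster anticlockwise until its pointer stands over the yellow mark, then retighten the nut clockwise. It was done up far too tight before, so this time nip it only until a slow push of about 15 N at the lever's black knob moves it no further. Never push the lever with more than 25 N, never force the adjuster while the nut is tight, and do not disturb the specimen, the vials or the weight.

Things in the scene. Friction and masses are not known exactly. Their poses are not given: they have to be found in the camera images.
- stop_stand: grey cast stand fixed to the bench, 130x100 mm base; origin on the bench under the vertical screw axis, z up, column on its +x side; its round aluminium dial (108 mm across) has its top 61 mm above the bench
- jam_nut: dark stiff-running hexagon nut above the dial (64 to 82 mm above the bench) with one radial lever 8 mm thick, centre line 73 mm above the bench. Turns about the screw axis only (origin on it); anticlockwise from above slackens. Over-tight at the start, it is free of the washer after 0.6 to 1.1 rad and can turn 1.45 rad. Stays where left. Running free takes about 11 N at the knob
- key_washer: brass keyed washer, 44 mm across, between nut and dial; cannot turn. A spring under the nut presses it: once the nut bites (where, differs each time) tightening takes about 10 N per rad more than the 11 N of running free, and slackening less than 11 N. Stopping a slow push at 15 N leaves a clamp of 13 to 36 N between nut and washer; the start has over 42 N
- lever_knob (a point): centre of the black upright round knob on the end of the nut's lever, 75 mm from the screw axis; the knob is 16 mm across and reaches from 66 to 94 mm above the bench; this point is 81 mm above the bench. At the start the lever points towards the robot and to the right (-y)
- adjuster (a joint): angle of the red adjuster screw in rad, growing anticlockwise from above; turning takes 0.06 N m when the nut is free; range -0.6 to 2.4. It must turn anticlockwise by 0.45 to 1.4 rad. It stays at its height (the foot below rises 1.3 mm per rad)
- adjuster_head (a point): grip point on the screw axis, 122 mm above the bench (give or take 0.5 mm): middle of the red bar head, 44 mm long, 12 mm wide, from 105 to 131 mm above the bench; point x points along the bar towards the pointer, z up
- pointer_tip (a point): tip of the slim red pointer below the bar head, 43 mm out from the screw axis along the bar, 104 mm above the bench
- mark (a point): yellow setting mark lying radially on the dial, 6 mm wide; this point is 43 mm out from the screw axis, 64 mm above the bench; the pointer tip must come to stand vertically above it
- specimen_puck: black round mounted specimen, 30 mm across and 18 mm high, on the stand's anvil below the foot; origin under its middle; leave alone
- grey_vial: grey-green vial with white cap, 22 mm across, 52 mm high, standing on the bench to the left behind the stand; leave alone
- brown_vial: brown vial with black cap, 22 mm across, 52 mm high, standing to the left of the stand; leave alone
- brass_weight: brass knob weight, 20 mm across, 30 mm high, standing to the left of the stand; leave alone
- screw_bush: the bush that carries the adjuster screw and its red head, on the screw axis; origin on the bench below it (give or take 0.5 mm)

How it is judged:
By the outcome, as a careful person would: the job done as asked, in the order asked, and still so for the second after the job is handed in, with the robot touching nothing.
It also fails if it takes over 69 s, if anything falls off the work surface, if the arm or the gripper's body presses on something with over 40 N, if the wrist force passes 120 N, or if a joint passes its speed limit or range.

## Working session

There is one attempt and no reset: what is moved stays moved. The work goes in short steps, Python scripts to look and compute and a tool call to move; the robot and the scene stay as the last step left them, time stands still between calls to the robot, and variables do not carry over. Pictures are saved under pics/ and viewed, at most 10 in all, crops included, and the job is handed in when it is done.

Besides the shell and the picture viewer there is one more tool, called as name([rows], argument=value, ...), one row to a line, values as JSON. move_arm: Moves the arm, as the interface text tells. Its arguments: {"type":"object","properties":{"steps":{"type":"array","items":{"type":"array","items":{"type":"number"}}}},"required":["steps"]}

```bash
mkdir -p pics; ls
cat > h.py <<'E'
import numpy as np, cv2
from cell import ctrl
def ray(s,uv):
    K=np.array(s["intrinsics"]);T=np.array(s["extrinsics"])
    R,t=T[:3,:3],T[:3,3]
    d=R.T@np.linalg.solve(K,[uv[0],uv[1],1.]); return -R.T@t,d
def at_z(s,uv,z):
    c,d=ray(s,uv); return c+d*(z-c[2])/d[2]
def proj(s,p):
    K=np.array(s["intrinsics"]);T=np.array(s["extrinsics"])
    q=K@(T[:3,:3]@np.array(p)+T[:3,3]); return q[:2]/q[2]
def tri(obs):
    A=np.zeros((3,3));b=np.zeros(3)
    for s,uv in obs:
        c,d=ray(s,uv);d=d/np.linalg.norm(d);P=np.eye(3)-np.outer(d,d);A+=P;b+=P@c
    return np.linalg.solve(A,b)
E
python3 - <<'E'
from h import *
st=ctrl.sense(); print({k:np.round(v,3) for k,v in st.items()})
S={n:ctrl.snapshot(n) for n in("scene","top")}
for n,s in S.items(): cv2.imwrite(f"pics/{n}0.png",s["image"]); print(n,np.round(ray(s,(280,210)),3))
H=dict(stop_stand=0,jam_nut=0,lever_knob=.081,adjuster_head=.122,pointer_tip=.104,mark=.064,screw_bush=0,specimen_puck=None,grey_vial=0,brown_vial=0,brass_weight=0)
for t,z in H.items():
    o=[]
    for n,s in S.items():
        r=ctrl.tip_of(s,t)
        for d in r[:2]: print(t,n,np.round(d["score"],2),np.round(d["centre"],1), np.round(at_z(s,d["centre"],z or 0),4))
        if r:o.append((s,r[0]["centre"]))
    if len(o)==2: print("   tri",np.round(tri(o),4))
E
```

```text
pics
{'time': np.float64(0.0), 'q': array([-1.383,  0.492,  1.559, -0.   ,  1.092, -0.106]), 'joint_vel': array([-0.001,  0.001, -0.003,  0.   , -0.001,  0.   ]), 'joint_efforts': array([ 3.0000e-03, -6.1263e+01, -2.5817e+01,  6.9000e-02,  4.8000e-02,
       -0.0000e+00]), 'position': array([ 0.181, -0.598,  0.217]), 'tcp_rot': array([ 0.989,  0.146, -0.   , -0.001]), 'wrist_force': array([ 0.13 ,  0.077, -0.244]), 'moment': array([-0.012,  0.024, -0.031]), 'grip_force': np.float64(0.0), 'opening': np.float64(0.095)}
scene [[-0.162 -0.356  0.468]
 [ 0.826  0.37  -0.424]]
top [[ 0.449 -0.003  0.96 ]
 [ 0.1   -0.022 -0.995]]
stop_stand scene 0.56 [284.8 269.4] [ 0.5223 -0.0607  0.    ]
stop_stand top 0.88 [300.2 214.6] [ 0.537  -0.0644  0.    ]
   tri [ 0.5354 -0.0604 -0.007 ]
jam_nut scene 0.55 [286.9 236.8] [ 0.6382 -0.0136  0.    ]
jam_nut top 0.86 [301.2 214.4] [ 0.5374 -0.0664  0.    ]
   tri [ 0.531  -0.061   0.0632]
lever_knob scene 0.8 [284.6 247.7] [ 0.4639 -0.0845  0.081 ]
lever_knob top 0.61 [315.6 251.9] [ 0.4611 -0.087   0.081 ]
   tri [ 0.4608 -0.0864  0.0831]
adjuster_he
[... 501 characters left out ...]
7]
screw_bush top 0.73 [301.7 218.8] [ 0.5285 -0.0674  0.    ]
specimen_puck scene 0.65 [283.9 266.1] [ 0.5319 -0.0546  0.    ]
specimen_puck scene 0.64 [289.9 241.4] [ 0.623  -0.0269  0.    ]
grey_vial scene 0.49 [270.7 235.5] [0.6284 0.0186 0.    ]
grey_vial top 0.64 [260.  168.1] [0.6319 0.0169 0.    ]
grey_vial top 0.49 [317.  251.5] [ 0.463  -0.0976  0.    ]
   tri [ 0.6314  0.0183 -0.0012]
brown_vial scene 0.62 [255.8 249.6] [0.563  0.0195 0.    ]
brown_vial top 0.66 [258.6 194.8] [0.5771 0.0195 0.    ]
   tri [ 0.5765  0.0227 -0.0075]
brass_weight scene 0.45 [237.9 260.5] [0.5119 0.0309 0.    ]
brass_weight top 0.39 [250.5 225.6] [0.5148 0.0356 0.    ]
   tri [ 0.5156  0.0345 -0.0031]
```

Run:
```python
import cv2
a=cv2.imread("pics/scene0.png")[150:320,180:400];b=cv2.imread("pics/top0.png")[120:290,200:400]
a=cv2.resize(a,(800,618))[:600];cv2.imwrite("pics/a.png",a)
cv2.imwrite("pics/b.png",cv2.resize(b,(700,595),interpolation=cv2.INTER_CUBIC))
```

```text
(no output)
```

View pics/a.png

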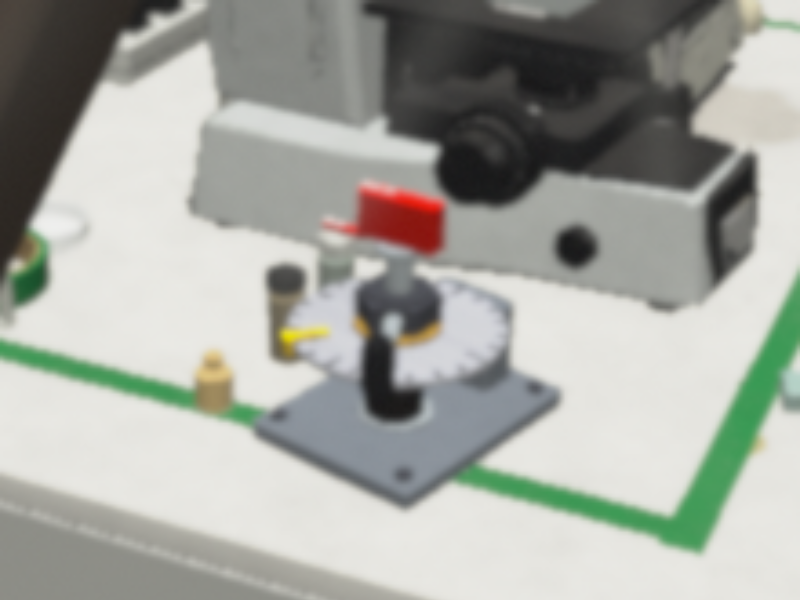

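View pics/b.png

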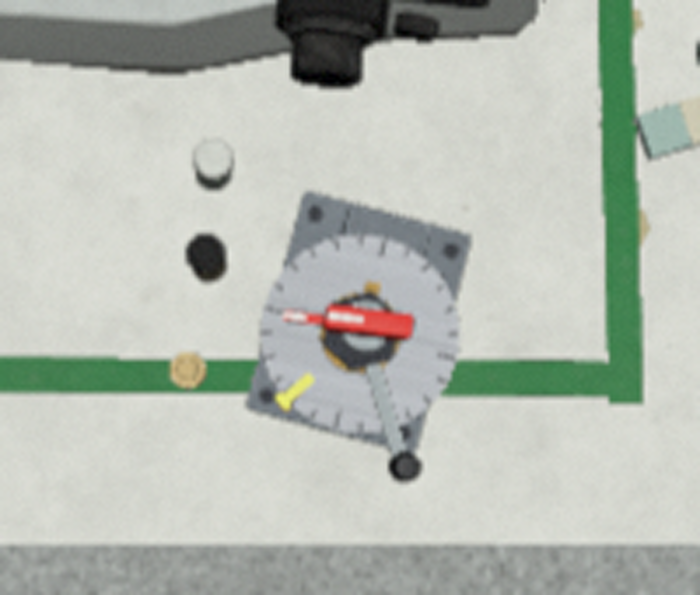

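View pics/scene0.png

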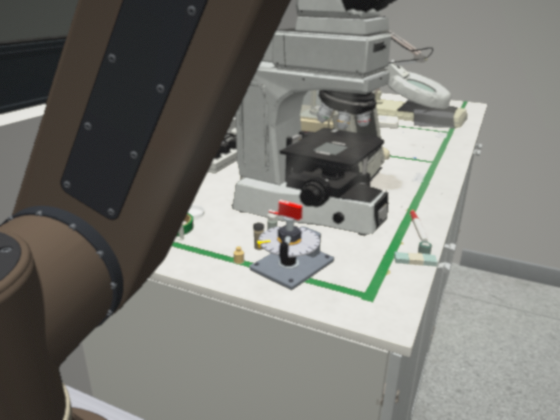

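Scene view: red bar at about (290,209) with its pointer towards the left, lever knob at (285,248), yellow mark at (266,239). Vials and weight stand to the left and the microscope behind. The top view agrees. Axis is near (0.531,-0.066), lever at about 197°, pointer about 85°, mark about 130°. I'll move nearer and refine with the wrist camera.

move_arm([
  [0,0,0,0.6,1,0,95],
  [0,0,0,0.6,1,0,60],
  [0,0,0,0.6,1,0,28],
  [0,0,0,0.6,1,0,28],
  [0,0,0,0.6,1,0,28],
])

```text
time: 1.82
position: [0.3016, -0.397, 0.2181]
tcp_rot: [0.989, 0.146, 0.0, 0.0]
wrist_force: [0.3, -1.1, 0.9]
opening: 0.0604
grip_force: 0.0
```

move_arm([
  [0,0,0,0.6,1,0,28],
  [0,0,0,0.6,1,0,28],
  [0,0,0,0.5,1,0,28],
  [0,0,0,0.2,0.8,0,28],
  [0,0,0,0,0,0,28],
])

```text
time: 2.45
position: [0.3774, -0.2446, 0.2182]
tcp_rot: [0.989, 0.148, 0.0, 0.0]
wrist_force: [-0.4, 0.3, -0.5]
opening: 0.0281
grip_force: 0.0
```

```bash
cat > m.py <<'E'
from h import *
import sys
def measure(views,names,tag):
    S={}
    for n in views:
        s=ctrl.snapshot(n);S[n]=s;cv2.imwrite(f"pics/{n}{tag}.png",s["image"])
    H=dict(lever_knob=.081,adjuster_head=.122,pointer_tip=.104,mark=.064,screw_bush=0)
    for t in names:
        o=[]
        for n,s in S.items():
            r=ctrl.tip_of(s,t)
            for d in r[:1]:
                print(t,n,np.round(d["score"],2),np.round(d["centre"],1),np.round(at_z(s,d["centre"],H[t]),4))
            if r:o.append((s,r[0]["centre"]))
        if len(o)>1: print("   tri",np.round(tri(o),4))
    return S
def st():
    s=ctrl.sense();print({k:np.round(s[k],4).tolist() for k in("time","q","position","tcp_rot","wrist_force","moment","opening","grip_force")})
E
python3 - <<'E'
from m import *
st()
S=measure(["wrist","top","scene"],["lever_knob","adjuster_head","pointer_tip","mark"],1)
print(np.round(ray(S["wrist"],(280,210)),3))
s=S["top"];d=s["depth"];K=np.array(s["intrinsics"]);T=np.array(s["extrinsics"])
v,u=np.mgrid[0:420,0:560];P=np.stack([(u-K[0,2])/K[0,0]*d,(v-K[1,2])/K[1,1]*d,d],-1)
W=(P-T[:3,3])@T[:3,:3]
m=(d>0)&(W[...,2]>.13)&(W[...,0]>.55)&(abs(W[...,1]+.0655)<.25)
for y in np.arange(-.3,.2,.05):
    k=m&(abs(W[...,1]-y)<.025)
    if k.any(): print(round(y,2),"min x",W[...,0][k].min().round(3))
E
```

```text
{'time': 2.45, 'q': [-0.7222, 0.2419, 1.9677, 0.0, 0.9317, 0.552], 'position': [0.3774, -0.2446, 0.2182], 'tcp_rot': [0.989, 0.1477, 0.0001, 0.0001], 'wrist_force': [-0.4338, 0.329, -0.4887], 'moment': [-0.039, 0.0092, 0.0359], 'opening': 0.0281, 'grip_force': 0.0}
lever_knob wrist 0.81 [139.   62.1] [ 0.4584 -0.0859  0.081 ]
lever_knob top 0.71 [316.  251.4] [ 0.462  -0.0878  0.081 ]
lever_knob scene 0.66 [284.1 248.5] [ 0.4612 -0.0849  0.081 ]
   tri [ 0.4599 -0.0866  0.0822]
adjuster_head top 0.56 [305.6 211.5] [ 0.5314 -0.0661  0.122 ]
adjuster_head scene 0.78 [288.8 207.7] [ 0.5275 -0.063   0.122 ]
   tri [ 0.5304 -0.0642  0.1213]
pointer_tip top 0.59 [281.6 209. ] [ 0.5376 -0.0243  0.104 ]
pointer_tip scene 0.71 [267.5 207.5] [ 0.5469 -0.0131  0.104 ]
   tri [ 0.5356 -0.0217  0.1107]
mark top 0.57 [282.6 228. ] [ 0.5059 -0.0272  0.064 ]
mark scene 0.54 [239.9 259.6] [ 0.4237 -0.0235  0.064 ]
   tri [ 0.4964 -0.0086  0.0234]
[[ 0.445 -0.224  0.385]
 [-0.26  -0.079 -0.963]]
-0.2 min x 0.707
-0.15 min x 0.704
-0.1 min x 0.682
-0.05 min x 0.687
-0.0 min x 0.692
0.05 min x 0.697
0.1 min x 0.723
0.15 min x 0.729
```

move_arm([
  [0,0,0,0.6,0.9,0,28],
  [0,0,0,0.5,1,0,28],
  [0,0,0,0.5,1,0,28],
  [0,0,0,0.45,1,-0.3,28],
  [0,0,0,0,0,-0.3,28],
])

```text
time: 3.82
position: [0.4597, -0.0882, 0.1936]
tcp_rot: [0.989, 0.148, 0.0, 0.0]
wrist_force: [-0.0, -0.1, 0.1]
opening: 0.0282
grip_force: 0.0
```

Run:
```python
from m import *
st()
S=measure(["wrist","top","scene"],["lever_knob","adjuster_head","pointer_tip","mark"],2)
```

```text
{'time': 3.825, 'q': [-0.3309, 0.3008, 1.9603, 0.0001, 0.88, 0.9424], 'position': [0.4597, -0.0882, 0.1936], 'tcp_rot': [0.989, 0.1481, 0.0002, 0.0001], 'wrist_force': [-0.0065, -0.1271, 0.1236], 'moment': [0.0161, 0.0234, 0.0131], 'opening': 0.0282, 'grip_force': 0.0}
lever_knob wrist 0.59 [279.8 204.2] [ 0.4571 -0.0882  0.081 ]
lever_knob scene 0.66 [280.5 248.5] [ 0.4586 -0.0796  0.081 ]
   tri [ 0.4562 -0.0847  0.0833]
adjuster_head wrist 0.63 [273.3 113. ] [ 0.5324 -0.0601  0.122 ]
adjuster_head top 0.41 [306.8 208.7] [ 0.5363 -0.0683  0.122 ]
adjuster_head scene 0.37 [258.4 248.7] [ 0.3782 -0.0804  0.122 ]
   tri [ 0.5292 -0.0486  0.0414]
pointer_tip wrist 0.75 [227.9  92.6] [ 0.5371 -0.0214  0.104 ]
pointer_tip top 0.56 [280.1 209.5] [ 0.5367 -0.0216  0.104 ]
pointer_tip scene 0.65 [268.8 211.1] [ 0.5342 -0.0218  0.104 ]
   tri [ 0.5368 -0.0211  0.1028]
mark wrist 0.7 [240.4 137.6] [ 0.5035 -0.0354  0.064 ]
mark top 0.46 [282.5 226.9] [ 0.508 -0.027  0.064]
mark scene 0.48 [265.2 239.9] [ 0.5015 -0.0309  0.064 ]
   tri [ 0.5055 -0.0304  0.0616]
```

View pics/wrist2.png

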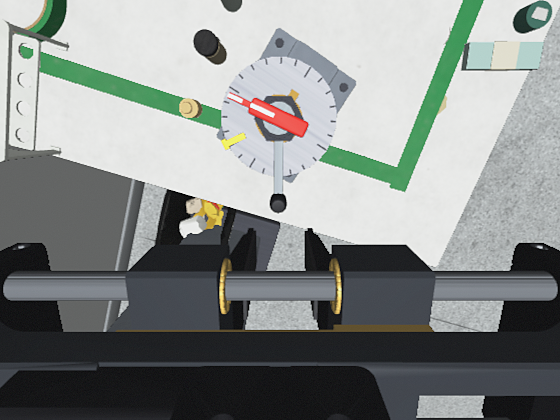

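The wrist view shows the knob at (279,203), centred between the jaws (column 280). The lever is vertical in the image, the dial is centred near (279,115), the pointer tip at (230,96) and the mark at (234,141).

```bash
cat > f.py <<'E'
from h import *
from scipy.optimize import least_squares
def fit(img,s,guess):
    """dial centre: circle fit of its bright rim at z=.061 by radial gradient; marks by colour"""
    g=cv2.GaussianBlur(img,(3,3),0).astype(float)
    hsv=cv2.cvtColor(img,cv2.COLOR_BGR2HSV)
    def cent(mask,z):
        n,l,stt,c=cv2.connectedComponentsWithStats(mask.astype(np.uint8))
        v,u=np.nonzero(mask); return np.array([at_z(s,(a,b),z) for a,b in zip(u,v)])
    return hsv,cent
E
python3 - <<'E'
from h import *
s=ctrl.snapshot("wrist");im=s["image"];hsv=cv2.cvtColor(im,cv2.COLOR_BGR2HSV)
K=lambda uv,z:np.round(at_z(s,uv,z),4)
print("dial pts",*[K(p,.061)[:2] for p in[(221,116),(336,113),(280,57),(278,173)]])
ye=(hsv[...,0]>22)&(hsv[...,0]<36)&(hsv[...,1]>150)&(hsv[...,2]>120); 
rd=((hsv[...,0]<6)|(hsv[...,0]>174))&(hsv[...,1]>150)&(hsv[...,2]>100)
box=np.zeros(ye.shape,bool);box[60:180,215:345]=1
def pts(m,z):
    v,u=np.nonzero(m&box); return np.array([at_z(s,(a,b),z)[:2] for a,b in zip(u,v)])
for nm,m,z in(("yellow",ye,.062),("red",rd,.131)):
    p=pts(m,z);c=p.mean(0);w,V=np.linalg.eigh(np.cov(p.T));print(nm,len(p),c.round(4),np.degrees(np.arctan2(V[1,1],V[0,1])).round(1),(np.sqrt(w)).round(4))
dark=(im.max(2)<60);dark[:185]=0;dark[222:]=0;dark[:,:262]=0;dark[:,296:]=0
v,u=np.nonzero(dark);print("knob",u.mean(),v.mean(),u.min(),u.max(),v.min(),v.max(),K((u.mean(),v.mean()),.09))
E
```

```text
dial pts [ 0.5165 -0.015 ] [ 0.5499 -0.1163] [ 0.5807 -0.0528] [ 0.4808 -0.081 ]
yellow 52 [ 0.4961 -0.0258] 131.0 [0.0027 0.0058]
red 911 [ 0.5303 -0.0647] 83.0 [0.0034 0.0135]
knob 274.3131868131868 203.57692307692307 262 283 192 221 [ 0.4577 -0.0847  0.09  ]
```

move_arm([
  [0,0,0,0,0,-1,28],
  [0,0,0,0,0.02,-0.8,28],
  [0,0,0,0,0,-0.5,28],
  [0,0,0,0,0,-0.24,28],
  [0,0,0,0,0,0,28],
])

```text
time: 5.25
position: [0.459, -0.0894, 0.0922]
tcp_rot: [0.989, 0.146, -0.0, -0.0]
wrist_force: [0.3, -0.6, 1.1]
opening: 0.0281
grip_force: 0.0
```

```bash
cat > arc.py <<'E'
import numpy as np,sys
from m import *
C=np.array([.531,-.066])
def plan(deg,n,off=0,r=.075):
    """n rows turning the tool about the axis by deg from where it stands now"""
    s=ctrl.sense();p=np.array(s["position"][:2]);d=p-C
    q=s["tcp_rot"];print("tool r,ang",np.linalg.norm(d).round(4),np.degrees(np.arctan2(d[1],d[0])).round(2)%360,"yaw",np.degrees(2*np.arctan2(q[1],q[0])).round(2),"z",s["position"][2].round(4))
    for i in range(n):
        a=np.radians(deg/n);R=np.array([[np.cos(a),-np.sin(a)],[np.sin(a),np.cos(a)]])
        d2=R@d; print(np.round([0,0,deg/n/5,*(d2-d)/.04,0],3).tolist()); d=d2
def force():
    s=ctrl.sense();p=np.array(s["position"][:2])-C;e=p/np.linalg.norm(p);t=np.array([-e[1],e[0]])
    f=np.array(s["wrist_force"]);print("Ft(on tool, ccw +)",(f[:2]@t).round(2),"Fr",(f[:2]@e).round(2),"Fz",f[2].round(2),"t",s["time"])
E
python3 -c "
from arc import *
st();force();plan(70,14)"
```

```text
{'time': 5.25, 'q': [-0.3337, 0.4628, 2.0659, -0.0001, 0.6135, 0.9433], 'position': [0.459, -0.0894, 0.0922], 'tcp_rot': [0.9892, 0.1464, -0.0003, -0.0001], 'wrist_force': [0.3437, -0.5621, 1.0851], 'moment': [0.0279, -0.0117, -0.0046], 'opening': 0.0281, 'grip_force': 0.0}
Ft(on tool, ccw +) 0.64 Fr -0.15 Fz 1.09 t 5.25
tool r,ang 0.0757 198.01 yaw 16.84 z 0.0922
[0.0, 0.0, 1.0, 0.058, -0.155, 0.0]
[0.0, 0.0, 1.0, 0.071, -0.149, 0.0]
[0.0, 0.0, 1.0, 0.084, -0.142, 0.0]
[0.0, 0.0, 1.0, 0.096, -0.134, 0.0]
[0.0, 0.0, 1.0, 0.107, -0.126, 0.0]
[0.0, 0.0, 1.0, 0.118, -0.116, 0.0]
[0.0, 0.0, 1.0, 0.127, -0.105, 0.0]
[0.0, 0.0, 1.0, 0.136, -0.093, 0.0]
[0.0, 0.0, 1.0, 0.144, -0.081, 0.0]
[0.0, 0.0, 1.0, 0.15, -0.068, 0.0]
[0.0, 0.0, 1.0, 0.156, -0.055, 0.0]
[0.0, 0.0, 1.0, 0.16, -0.041, 0.0]
[0.0, 0.0, 1.0, 0.163, -0.027, 0.0]
[0.0, 0.0, 1.0, 0.165, -0.013, 0.0]
```

move_arm([
  [0,0,0.3,0.02,-0.05,0,28],
  [0,0,0.3,0.02,-0.05,0,28],
  [0,0,0.3,0.02,-0.05,0,28],
  [0,0,0.3,0.02,-0.05,0,28],
])

```text
time: 5.75
position: [0.4624, -0.0974, 0.0926]
tcp_rot: [0.98, 0.199, 0.0, 0.0]
wrist_force: [-0.7, 3.9, 2.6]
opening: 0.0278
grip_force: 2.1
```

```bash
python3 -c "
from arc import *
force();plan(1,1)"
```

```text
Ft(on tool, ccw +) -3.82 Fr -0.94 Fz 2.57 t 5.75
tool r,ang 0.0754 204.61 yaw 22.93 z 0.0926
[0.0, 0.0, 0.2, 0.014, -0.03, 0.0]
```

move_arm([
  [0,0,0.6,0.043,-0.09,0,28],
  [0,0,0.8,0.065,-0.115,0,28],
  [0,0,1,0.09,-0.14,0,28],
  [0,0,1,0.1,-0.132,0,28],
  [0,0,1,0.11,-0.123,0,28],
])

```text
time: 6.38
position: [0.4778, -0.1208, 0.0921]
tcp_rot: [0.924, 0.383, -0.001, -0.001]
wrist_force: [-2.0, 9.8, 0.5]
opening: 0.0282
grip_force: 3.9
```

```bash
python3 -c "
from arc import *
force();plan(50,10)"
```

```text
Ft(on tool, ccw +) -8.23 Fr -5.67 Fz 0.52 t 6.375
tool r,ang 0.0764 225.83 yaw 45.03 z 0.0921
[0.0, 0.0, 1.0, 0.124, -0.111, 0.0]
[0.0, 0.0, 1.0, 0.134, -0.099, 0.0]
[0.0, 0.0, 1.0, 0.142, -0.087, 0.0]
[0.0, 0.0, 1.0, 0.149, -0.075, 0.0]
[0.0, 0.0, 1.0, 0.155, -0.062, 0.0]
[0.0, 0.0, 1.0, 0.16, -0.048, 0.0]
[0.0, 0.0, 1.0, 0.163, -0.034, 0.0]
[0.0, 0.0, 1.0, 0.165, -0.019, 0.0]
[0.0, 0.0, 1.0, 0.166, -0.005, 0.0]
[0.0, 0.0, 1.0, 0.166, 0.01, 0.0]
```

move_arm([
  [0,0,1,0.124,-0.111,0,28],
  [0,0,1,0.134,-0.099,0,28],
  [0,0,1,0.142,-0.087,0,28],
  [0,0,1,0.149,-0.075,0,28],
  [0,0,1,0.155,-0.062,0,28],
])

```text
time: 7.0
position: [0.5044, -0.1375, 0.0917]
tcp_rot: [0.819, 0.574, -0.002, -0.003]
wrist_force: [-7.4, 10.1, 2.5]
opening: 0.0282
grip_force: 5.4
```

```bash
python3 -c "
from arc import *
force();plan(30,6)"
```

```text
Ft(on tool, ccw +) -10.42 Fr -6.85 Fz 2.45 t 7.0
tool r,ang 0.0762 249.59 yaw 70.05 z 0.0917
[0.0, 0.0, 1.0, 0.158, -0.051, 0.0]
[0.0, 0.0, 1.0, 0.162, -0.037, 0.0]
[0.0, 0.0, 1.0, 0.165, -0.023, 0.0]
[0.0, 0.0, 1.0, 0.166, -0.008, 0.0]
[0.0, 0.0, 1.0, 0.166, 0.006, 0.0]
[0.0, 0.0, 1.0, 0.165, 0.021, 0.0]
```

move_arm([
  [0,0,1,0.158,-0.055,0,28],
  [0,0,1,0.162,-0.04,0,28],
  [0,0,1,0.165,-0.025,0,28],
  [0,0,1,0.166,-0.01,0,28],
  [0,0,0.8,0.13,0.003,0,28],
])

```text
time: 7.62
position: [0.5351, -0.1427, 0.0914]
tcp_rot: [0.682, 0.732, -0.001, -0.004]
wrist_force: [-10.8, 6.3, 1.4]
opening: 0.0281
grip_force: 5.2
```

```bash
python3 -c "
from arc import *
force();plan(-4,2)
measure(['top'],['lever_knob'],3)"
```

```text
Ft(on tool, ccw +) -10.5 Fr -6.83 Fz 1.39 t 7.625
tool r,ang 0.0768 273.08 yaw 94.04 z 0.0914
[0.0, 0.0, -0.4, -0.067, -0.002, 0.0]
[0.0, 0.0, -0.4, -0.067, -0.0, 0.0]
```

move_arm([
  [0,0,-0.6,-0.1,0,0,28],
  [0,0,-0.2,-0.04,0,0.1,28],
  [0,0,0,0,0,1,28],
  [0,0,0,0,0,1,50],
  [0,0,0,0,0,1,50],
])

```text
time: 8.35
position: [0.5323, -0.1441, 0.218]
tcp_rot: [0.708, 0.706, -0.0, 0.0]
wrist_force: [-0.2, 0.1, -0.2]
opening: 0.0425
grip_force: 0.0
```

move_arm([
  [0,0,0,0,0,0,50],
])

```text
time: 8.48
position: [0.5334, -0.1445, 0.2195]
tcp_rot: [0.708, 0.706, 0.001, 0.003]
wrist_force: [0.3, 0.0, 0.5]
opening: 0.0488
grip_force: 0.0
```

Run:
```python
from m import *
st()
S=measure(["wrist","top","scene"],["lever_knob","adjuster_head","pointer_tip","mark"],4)
s=S["wrist"]; im=s["image"]; print("axis proj z.122,.061",proj(s,(.531,-.066,.122)),proj(s,(.531,-.066,.061)))
```

```text
{'time': 8.475, 'q': [-0.384, 0.3844, 1.7397, -0.0002, 1.0115, -0.3819], 'position': [0.5334, -0.1445, 0.2195], 'tcp_rot': [0.7078, 0.7064, 0.0011, 0.0028], 'wrist_force': [0.3105, 0.0257, 0.5092], 'moment': [-0.0491, -0.0747, -0.0026], 'opening': 0.0488, 'grip_force': 0.0}
lever_knob wrist 0.68 [272.7 187.9] [ 0.5272 -0.1368  0.081 ]
adjuster_head wrist 0.58 [272.7 110.7] [ 0.5284 -0.0642  0.122 ]
adjuster_head top 0.57 [309.  211.5] [ 0.5314 -0.0721  0.122 ]
adjuster_head scene 0.87 [289.8 209.5] [ 0.5216 -0.0675  0.122 ]
   tri [ 0.5293 -0.0671  0.1195]
pointer_tip wrist 0.95 [280.4  58.2] [ 0.5349 -0.0215  0.104 ]
pointer_tip top 0.84 [280.4 209. ] [ 0.5376 -0.0222  0.104 ]
pointer_tip scene 0.73 [267.5 211.8] [ 0.5305 -0.021   0.104 ]
   tri [ 0.5359 -0.0207  0.1019]
mark wrist 0.72 [246.4  76.3] [ 0.5023 -0.0302  0.064 ]
mark top 0.51 [283.4 231. ] [ 0.5003 -0.0286  0.064 ]
mark scene 0.37 [267.5 240.9] [ 0.5    -0.0361  0.064 ]
   tri [ 0.5021 -0.031   0.0617]
axis proj z.122,.061 [275.85155323 113.05316178] [276.29161077 114.80597842]
```

View pics/wrist4.png

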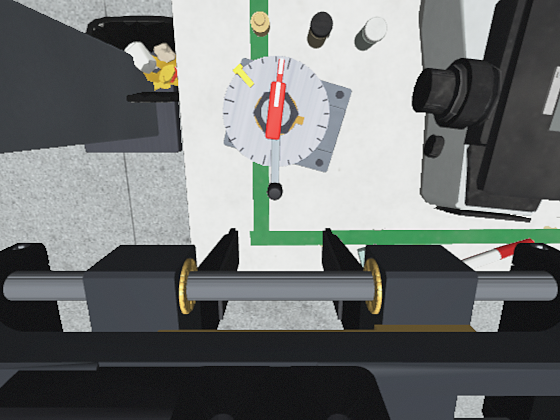

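The nut lever now points towards -y and is free: its pull was level at 10.5 N over the last 24°. The pointer tip is at (281,60), the mark at (245,76), the bar at about 84°. Next I'll grip the head.

move_arm([
  [0,0,-0.6,-0.04,1,0,50],
  [0,0,-0.6,-0.045,0.95,0,50],
  [0,0,0,0,0,-1,40],
  [0,0,0,0,0,-1,40],
  [0,0,0,0,0,-0.25,40],
])

```text
time: 9.85
position: [0.5281, -0.0656, 0.1247]
tcp_rot: [0.744, 0.668, -0.001, -0.001]
wrist_force: [-0.5, -0.1, 1.0]
opening: 0.04
grip_force: 0.0
```

move_arm([
  [0,0,0,0,0,0,30],
  [0,0,0,0,0,0,22],
])

```text
time: 10.1
position: [0.5296, -0.0661, 0.1277]
tcp_rot: [0.744, 0.668, 0.001, 0.001]
wrist_force: [0.7, 0.0, 0.9]
opening: 0.0258
grip_force: 0.0
```

Run:
```python
from m import *
st()
S=measure(["wrist","top"],["adjuster_head","pointer_tip","mark"],5)
```

```text
{'time': 10.1, 'q': [-0.248, 0.4774, 1.8809, -0.0, 0.7811, -0.1402], 'position': [0.5296, -0.0661, 0.1277], 'tcp_rot': [0.7442, 0.668, 0.0006, 0.0009], 'wrist_force': [0.7088, 0.0381, 0.8803], 'moment': [-0.0269, -0.081, -0.0141], 'opening': 0.0258, 'grip_force': 0.0}
adjuster_head wrist 0.69 [285.2 196.1] [ 0.5361 -0.0361  0.122 ]
pointer_tip wrist 0.59 [279.9 166.1] [ 0.5347 -0.0212  0.104 ]
pointer_tip top 0.57 [253.1 225.9] [0.5071 0.0267 0.104 ]
   tri [0.5163 0.0112 0.2721]
mark wrist 0.5 [237.8 179.3] [ 0.5017 -0.033   0.064 ]
```

View pics/wrist5.png

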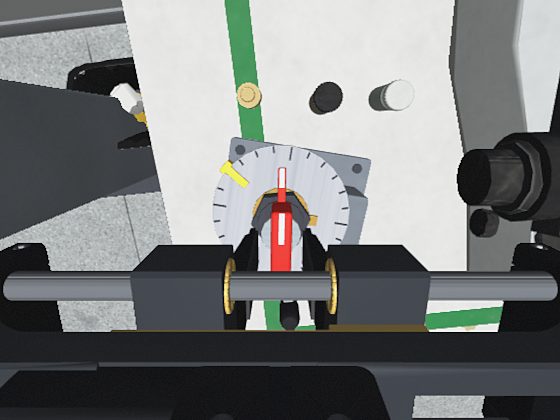

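The bar stands upright at column 282, midway between the fingers (about 281). The pointer tip is at (282,170) and the mark at (234,174). I'll close on it.

move_arm([
  [0,0,0,0,0,0,16],
  [0,0,0,0,0,0,9],
  [0,0,0,0,0,0,9],
])

```text
time: 10.88
position: [0.5299, -0.066, 0.1264]
tcp_rot: [0.744, 0.668, 0.001, 0.001]
wrist_force: [6.0, 0.6, -2.0]
opening: 0.0116
grip_force: 30.0
```

Run:
```python
from m import *
st()
s=ctrl.snapshot("wrist");im=s["image"];hsv=cv2.cvtColor(im,cv2.COLOR_BGR2HSV)
ye=(hsv[...,0]>22)&(hsv[...,0]<36)&(hsv[...,1]>150)&(hsv[...,2]>120);ye[:140]=0;ye[200:]=0;ye[:,:210]=0;ye[:,260:]=0
v,u=np.nonzero(ye);p=np.array([at_z(s,(a,b),.0625)[:2] for a,b in zip(u,v)])
C=np.array(ctrl.sense()["position"][:2]);c=p.mean(0)-C;w,V=np.linalg.eigh(np.cov(p.T))
print("mark",len(p),c,np.hypot(*c),np.degrees(np.arctan2(c[1],c[0])),np.degrees(np.arctan2(V[1,1],V[0,1])))
```

```text
{'time': 10.875, 'q': [-0.2477, 0.4794, 1.8815, 0.0002, 0.7783, -0.1403], 'position': [0.5299, -0.066, 0.1264], 'tcp_rot': [0.7441, 0.668, 0.0007, 0.0009], 'wrist_force': [5.9767, 0.5748, -2.0053], 'moment': [-0.082, -1.0303, 0.0703], 'opening': 0.0116, 'grip_force': 29.9847}
mark 212 [-0.03130538  0.03739628] 0.04876995228927843 129.93355774997778 130.4199934002774
```

move_arm([
  [0,0,0.5,0.015,0,0,9],
  [0,0,1,0,0,0,9],
  [0,0,1,0,0,0,9],
  [0,0,1,0,0,0,9],
  [0,0,1,0,0,0,9],
])

```text
time: 11.55
position: [0.5302, -0.066, 0.1265]
tcp_rot: [0.598, 0.801, 0.0, 0.001]
wrist_force: [3.7, -0.4, -2.1]
opening: 0.0115
grip_force: 30.0
```

move_arm([
  [0,0,1,0,0,0,9],
  [0,0,1,0,0,0,9],
  [0,0,1,0,0,0,9],
  [0,0,1,0,0,0,9],
  [0,0,0.5,0,0,0,9],
])

```text
time: 12.18
position: [0.5304, -0.0659, 0.1265]
tcp_rot: [0.431, 0.902, 0.0, 0.001]
wrist_force: [6.2, 1.8, -2.8]
opening: 0.0116
grip_force: 30.0
```

move_arm([
  [0,0,0,0,0,0,9],
])

```text
time: 12.3
position: [0.5305, -0.0659, 0.1264]
tcp_rot: [0.432, 0.902, 0.0, 0.001]
wrist_force: [4.9, 0.6, -2.2]
opening: 0.0117
grip_force: 30.0
```

```bash
cat > pm.py <<'E'
from m import *
def pm(z0=(100,240),u0=(200,360),axis=None):
    st()
    s=ctrl.snapshot("wrist");im=s["image"];hsv=cv2.cvtColor(im,cv2.COLOR_BGR2HSV)
    q=ctrl.sense();C=np.array(q["position"][:2]) if axis is None else np.array(axis)
    print("yaw",np.degrees(2*np.arctan2(q["tcp_rot"][1],q["tcp_rot"][0])))
    b=np.zeros(im.shape[:2],bool);b[z0[0]:z0[1],u0[0]:u0[1]]=1
    ye=b&(hsv[...,0]>22)&(hsv[...,0]<36)&(hsv[...,1]>150)&(hsv[...,2]>120)
    rd=b&((hsv[...,0]<6)|(hsv[...,0]>174))&(hsv[...,1]>120)&(hsv[...,2]>100)
    for n,m,z in(("mark",ye,.0625),("red@.104",rd,.104)):
        v,u=np.nonzero(m);p=np.array([at_z(s,(a,c),z)[:2] for a,c in zip(u,v)])-C
        if n[0]=="r": k=np.hypot(*p.T)>.026;p=p[k]
        c=p.mean(0);w,V=np.linalg.eigh(np.cov(p.T))
        print(n,len(p),c.round(4),np.hypot(*c).round(4),"ang",np.degrees(np.arctan2(c[1],c[0])).round(2),"pca",np.degrees(np.arctan2(V[1,1],V[0,1])).round(1))
    for t,z in(("pointer_tip",.104),("mark",.064)):
        for d in ctrl.tip_of(s,t)[:1]:
            p=at_z(s,d["centre"],z)[:2]-C;print(t,d["centre"],np.hypot(*p).round(4),np.degrees(np.arctan2(p[1],p[0])).round(2))
    return s
E
python3 -c "
from pm import *
s=pm()
cv2.imwrite('pics/w6.png',cv2.resize(s['image'][110:270,180:380],(750,600),interpolation=cv2.INTER_CUBIC))"
```

```text
{'time': 12.3, 'q': [-0.2474, 0.4802, 1.8801, 0.0006, 0.7793, -0.9261], 'position': [0.5305, -0.0659, 0.1264], 'tcp_rot': [0.4316, 0.9021, 0.0004, 0.001], 'wrist_force': [4.9456, 0.5941, -2.2318], 'moment': [0.1991, -1.0027, 0.0786], 'opening': 0.0117, 'grip_force': 29.986}
yaw 128.83985121594435
mark 102 [-0.032   0.0373] 0.0491 ang 130.56 pca 128.9
red@.104 91 [-0.0189  0.0243] 0.0308 ang 127.91 pca 136.1
pointer_tip [279.3, 167.6] 0.0442 128.46
mark [276.6, 162.4] 0.0424 131.11
```

View pics/w6.png

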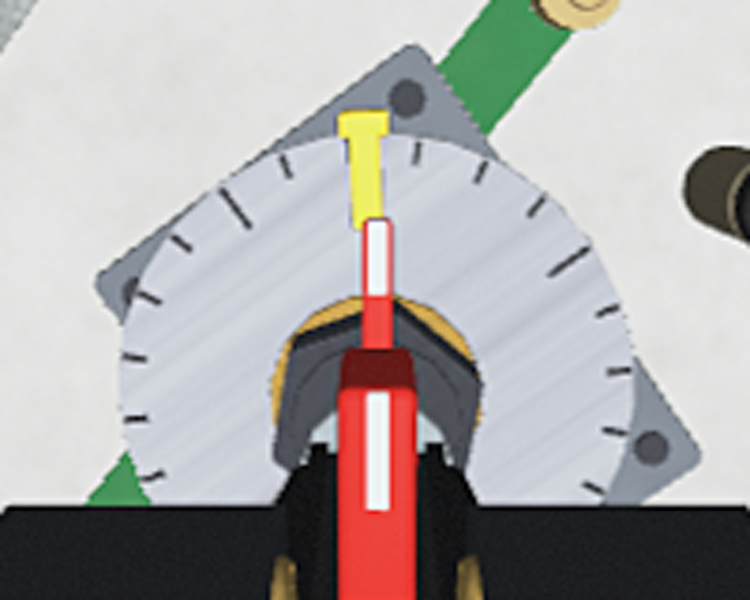

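The picture shows the pointer (column 377) slightly right of the mark, which leans about 2.5° left. It needs about 2.3° more anticlockwise.

move_arm([
  [0,0,0.25,0,0,0,9],
  [0,0,0.22,0,0,0,9],
  [0,0,0,0,0,0,9],
  [0,0,0,0,0,0,9],
])

```text
time: 12.95
position: [0.5305, -0.0658, 0.1264]
tcp_rot: [0.413, 0.911, 0.0, 0.001]
wrist_force: [6.0, 1.1, -2.4]
opening: 0.0117
grip_force: 30.0
```

```bash
python3 -c "
from pm import *
s=pm()
cv2.imwrite('pics/w7.png',cv2.resize(s['image'][110:270,180:380],(750,600),interpolation=cv2.INTER_CUBIC))"
```

```text
{'time': 12.95, 'q': [-0.2473, 0.4802, 1.8801, 0.0007, 0.7793, -0.9665], 'position': [0.5305, -0.0658, 0.1264], 'tcp_rot': [0.4133, 0.9106, 0.0004, 0.001], 'wrist_force': [5.9899, 1.1026, -2.3526], 'moment': [0.2748, -1.0543, -0.0035], 'opening': 0.0117, 'grip_force': 29.9715}
yaw 131.17335143728087
mark 98 [-0.0326  0.0384] 0.0504 ang 130.29 pca 130.8
red@.104 106 [-0.0201  0.0245] 0.0317 ang 129.37 pca 129.5
pointer_tip [278.7, 166.5] 0.0448 131.23
mark [282.6, 160.0] 0.0442 127.59
```

View pics/w7.png

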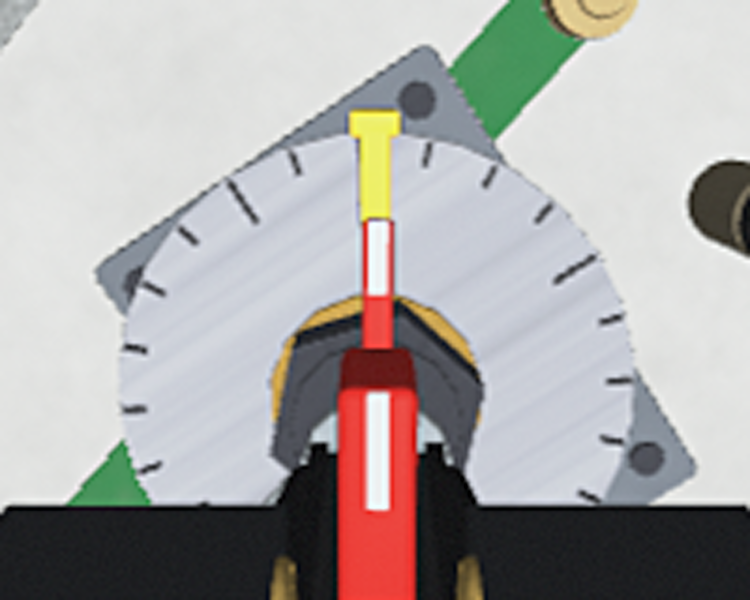

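Pointer (column 377) and mark (column 375) are now in line. I'll release, rise and go back to the lever.

move_arm([
  [0,0,0,0,0,0,30],
  [0,0,0,0,0,0,40],
  [0,0,0,0,0,0.4,40],
  [0,0,0,0,0,0.8,40],
  [0,0,-1,0,0,0.3,40],
])

```text
time: 13.72
position: [0.5298, -0.066, 0.1879]
tcp_rot: [0.453, 0.891, 0.0, 0.001]
wrist_force: [-0.2, 0.8, -0.7]
opening: 0.0398
grip_force: 0.0
```

move_arm([
  [0,0,-1,0,-0.3,0,30],
  [0,0,-1,0,-0.4,0,30],
  [0,0,-1,0,-0.4,0,30],
  [0,0,-1,0,-0.4,0,30],
  [0,0,-1,-0.05,-0.38,0,30],
])

```text
time: 14.35
position: [0.5273, -0.1416, 0.1863]
tcp_rot: [0.636, 0.772, -0.0, -0.0]
wrist_force: [-1.0, -0.1, 0.2]
opening: 0.0297
grip_force: 0.0
```

move_arm([
  [0,0,-1,0,0,0,30],
  [0,0,-1,0,0,0,30],
  [0,0,-0.4,0,0,0,30],
  [0,0,0,0,0,0,30],
])

```text
time: 14.85
position: [0.5275, -0.141, 0.1864]
tcp_rot: [0.712, 0.702, -0.0, -0.0]
wrist_force: [-0.3, -0.7, -0.2]
opening: 0.0301
grip_force: 0.0
```

Run:
```python
from m import *
st()
S=measure(["wrist","top"],["lever_knob","pointer_tip"],8)
```

```text
{'time': 14.85, 'q': [-0.3823, 0.4155, 1.7908, -0.0, 0.9353, -0.369], 'position': [0.5275, -0.141, 0.1864], 'tcp_rot': [0.7118, 0.7024, -0.0, -0.0], 'wrist_force': [-0.3461, -0.6523, -0.2293], 'moment': [0.0134, -0.134, 0.0451], 'opening': 0.0301, 'grip_force': 0.0}
lever_knob wrist 0.64 [278.7 205.1] [ 0.5265 -0.1421  0.081 ]
pointer_tip wrist 0.91 [243.   68.5] [ 0.5016 -0.0305  0.104 ]
pointer_tip top 0.7 [286.8 228.3] [ 0.5029 -0.0336  0.104 ]
   tri [ 0.5025 -0.0328  0.116 ]
```

View pics/wrist8.png

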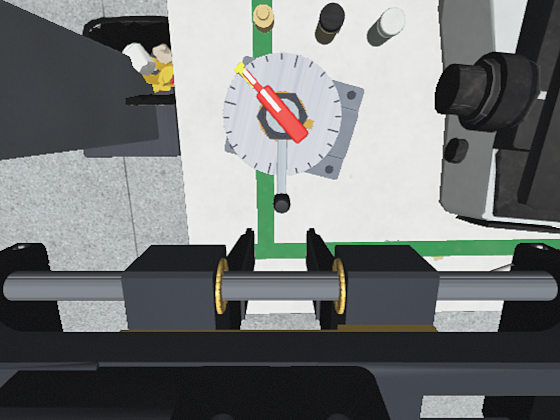

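The knob is at (282,203), centred between the fingers, and the pointer lies over the mark at (243,70). Descending.

move_arm([
  [0,0,0,0,0,-1,30],
  [0,0,0,0,0,-0.9,30],
  [0,0,0,0.02,0,-0.46,30],
  [0,0,0,0,0,0,30],
  [0,0,0,0,0,0,30],
])

```text
time: 15.78
position: [0.5287, -0.1412, 0.0927]
tcp_rot: [0.712, 0.702, 0.0, 0.0]
wrist_force: [0.5, 0.0, -0.0]
opening: 0.03
grip_force: 0.0
```

```bash
sed -i 's/\.531,-\.066/.5305,-.066/' arc.py; python3 -c "
from arc import *
st();force();plan(-80,16)"
```

```text
{'time': 15.775, 'q': [-0.3817, 0.5448, 1.876, 0.0, 0.7197, -0.3676], 'position': [0.5287, -0.1412, 0.0927], 'tcp_rot': [0.7121, 0.7021, 0.0002, 0.0005], 'wrist_force': [0.5206, 0.0155, -0.0319], 'moment': [-0.0267, -0.1199, -0.0273], 'opening': 0.03, 'grip_force': 0.0}
Ft(on tool, ccw +) 0.52 Fr -0.03 Fz -0.03 t 15.775
tool r,ang 0.0752 268.62 yaw 89.19 z 0.0927
[0.0, 0.0, -1.0, -0.164, 0.011, 0.0]
[0.0, 0.0, -1.0, -0.162, 0.025, 0.0]
[0.0, 0.0, -1.0, -0.159, 0.039, 0.0]
[0.0, 0.0, -1.0, -0.155, 0.053, 0.0]
[0.0, 0.0, -1.0, -0.15, 0.066, 0.0]
[0.0, 0.0, -1.0, -0.144, 0.079, 0.0]
[0.0, 0.0, -1.0, -0.136, 0.091, 0.0]
[0.0, 0.0, -1.0, -0.128, 0.103, 0.0]
[0.0, 0.0, -1.0, -0.118, 0.114, 0.0]
[0.0, 0.0, -1.0, -0.108, 0.124, 0.0]
[0.0, 0.0, -1.0, -0.097, 0.133, 0.0]
[0.0, 0.0, -1.0, -0.085, 0.14, 0.0]
[0.0, 0.0, -1.0, -0.072, 0.147, 0.0]
[0.0, 0.0, -1.0, -0.059, 0.153, 0.0]
[0.0, 0.0, -1.0, -0.046, 0.158, 0.0]
[0.0, 0.0, -1.0, -0.032, 0.161, 0.0]
```

move_arm([
  [0,0,-0.5,-0.082,0.004,0,30],
  [0,0,-0.4,-0.065,0.006,0,30],
  [0,0,-0.5,-0.081,0.011,0,30],
  [0,0,-0.6,-0.096,0.018,0,30],
  [0,0,-0.8,-0.126,0.031,0,30],
])

```text
time: 16.4
position: [0.513, -0.1389, 0.0933]
tcp_rot: [0.793, 0.609, 0.002, 0.003]
wrist_force: [10.3, 1.0, -3.2]
opening: 0.0301
grip_force: 4.4
```

```bash
python3 -c "
from arc import *
force();plan(-20,5)"
```

```text
Ft(on tool, ccw +) 9.78 Fr -3.33 Fz -3.2 t 16.4
tool r,ang 0.075 256.52 yaw 75.03 z 0.0933
[0.0, 0.0, -0.8, -0.126, 0.035, 0.0]
[0.0, 0.0, -0.8, -0.123, 0.044, 0.0]
[0.0, 0.0, -0.8, -0.12, 0.052, 0.0]
[0.0, 0.0, -0.8, -0.116, 0.06, 0.0]
[0.0, 0.0, -0.8, -0.112, 0.068, 0.0]
```

Add to arc.py:
```python
def P():
    s=ctrl.sense();d=np.array(s["position"][:2])-C;e=d/np.linalg.norm(d);t=np.array([-e[1],e[0]])
    f=np.array(s["wrist_force"][:2]);c=d+t*.015
    print("lever~",(np.degrees(np.arctan2(d[1],d[0]))%360+5.3).round(1),"P",((c[0]*f[1]-c[1]*f[0])/.075).round(2),"|F|",np.hypot(*f).round(2))
```

```text
(no output)
```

move_arm([
  [0,0,-0.8,-0.126,0.035,0,30],
  [0,0,-0.8,-0.123,0.044,0,30],
  [0,0,-0.8,-0.12,0.052,0,30],
  [0,0,-0.8,-0.116,0.06,0,30],
  [0,0,-0.8,-0.112,0.068,0,30],
])

```text
time: 17.02
position: [0.4893, -0.129, 0.0934]
tcp_rot: [0.887, 0.462, 0.003, 0.003]
wrist_force: [11.2, -3.1, -2.6]
opening: 0.0301
grip_force: 4.4
```

```bash
python3 -c "
from arc import *
force();P();plan(-15,5)"
```

```text
Ft(on tool, ccw +) 11.09 Fr -3.55 Fz -2.63 t 17.025
lever~ 242.1 P 11.84 |F| 11.64
tool r,ang 0.0753 236.82999999999998 yaw 55.03 z 0.0934
[0.0, 0.0, -0.6, -0.081, 0.056, 0.0]
[0.0, 0.0, -0.6, -0.078, 0.06, 0.0]
[0.0, 0.0, -0.6, -0.075, 0.064, 0.0]
[0.0, 0.0, -0.6, -0.071, 0.068, 0.0]
[0.0, 0.0, -0.6, -0.068, 0.072, 0.0]
```

move_arm([
  [0,0,-0.6,-0.081,0.056,0,30],
  [0,0,-0.6,-0.078,0.06,0,30],
  [0,0,-0.6,-0.075,0.064,0,30],
  [0,0,-0.6,-0.071,0.068,0,30],
])

```text
time: 17.52
position: [0.4776, -0.1195, 0.0934]
tcp_rot: [0.93, 0.367, 0.003, 0.003]
wrist_force: [11.4, -6.3, -3.2]
opening: 0.0301
grip_force: 5.3
```

```bash
python3 -c "
from arc import *
force();P();plan(-10,5)"
```

```text
Ft(on tool, ccw +) 12.48 Fr -3.54 Fz -3.15 t 17.525
lever~ 230.6 P 13.23 |F| 12.98
tool r,ang 0.0752 225.33 yaw 43.07 z 0.0934
[0.0, 0.0, -0.4, -0.046, 0.047, 0.0]
[0.0, 0.0, -0.4, -0.044, 0.049, 0.0]
[0.0, 0.0, -0.4, -0.042, 0.05, 0.0]
[0.0, 0.0, -0.4, -0.041, 0.051, 0.0]
[0.0, 0.0, -0.4, -0.039, 0.053, 0.0]
```

move_arm([
  [0,0,-0.3,-0.035,0.036,0,30],
  [0,0,-0.3,-0.034,0.036,0,30],
  [0,0,-0.3,-0.033,0.037,0,30],
  [0,0,-0.3,-0.032,0.038,0,30],
  [0,0,-0.3,-0.031,0.039,0,30],
])

```text
time: 18.15
position: [0.4712, -0.1124, 0.0935]
tcp_rot: [0.952, 0.306, 0.004, 0.003]
wrist_force: [11.8, -9.0, -3.3]
opening: 0.0303
grip_force: 5.8
```

```bash
python3 -c "
from arc import *
force();P();plan(-4,4)"
```

```text
Ft(on tool, ccw +) 14.36 Fr -3.74 Fz -3.28 t 18.15
lever~ 223.3 P 15.16 |F| 14.84
tool r,ang 0.0753 218.03 yaw 35.62 z 0.0935
[0.0, 0.0, -0.2, -0.02, 0.026, 0.0]
[0.0, 0.0, -0.2, -0.02, 0.026, 0.0]
[0.0, 0.0, -0.2, -0.019, 0.027, 0.0]
[0.0, 0.0, -0.2, -0.019, 0.027, 0.0]
```

move_arm([
  [0,0,-0.1,-0.01,0.013,0,30],
  [0,0,0,0,0,0,30],
])

```text
time: 18.4
position: [0.4707, -0.1118, 0.0935]
tcp_rot: [0.953, 0.302, 0.004, 0.003]
wrist_force: [10.3, -7.2, -2.3]
opening: 0.03
grip_force: 5.3
```

```bash
python3 -c "
from arc import *
force();P();plan(5,2)"
```

```text
Ft(on tool, ccw +) 11.96 Fr -3.81 Fz -2.28 t 18.4
lever~ 222.7 P 12.77 |F| 12.55
tool r,ang 0.0753 217.44 yaw 35.16 z 0.0935
[0.0, 0.0, 0.5, 0.051, -0.064, 0.0]
[0.0, 0.0, 0.5, 0.054, -0.062, 0.0]
```

move_arm([
  [0,0,-0.1,-0.01,0.013,0,30],
  [0,0,-0.1,-0.01,0.013,0,30],
  [0,0,-0.1,-0.01,0.013,0,30],
  [0,0,-0.1,-0.01,0.013,0,30],
  [0,0,-0.1,-0.01,0.013,0,30],
])

```text
time: 19.02
position: [0.4689, -0.1093, 0.0935]
tcp_rot: [0.96, 0.281, 0.004, 0.003]
wrist_force: [11.2, -8.9, -2.6]
opening: 0.0296
grip_force: 5.9
```

```bash
python3 -c "
from arc import *
force();P()"
```

```text
Ft(on tool, ccw +) 13.77 Fr -4.04 Fz -2.58 t 19.025
lever~ 220.4 P 14.64 |F| 14.35
```

move_arm([
  [0,0,-0.1,-0.009,0.014,0,30],
  [0,0,-0.1,-0.009,0.014,0,30],
  [0,0,-0.1,-0.009,0.014,0,30],
])

```text
time: 19.4
position: [0.4678, -0.1077, 0.0935]
tcp_rot: [0.963, 0.269, 0.004, 0.003]
wrist_force: [11.0, -10.0, -2.6]
opening: 0.0302
grip_force: 6.1
```

```bash
python3 -c "
from arc import *
force();P();plan(5,2)"
```

```text
Ft(on tool, ccw +) 14.45 Fr -3.6 Fz -2.59 t 19.4
lever~ 218.9 P 15.23 |F| 14.89
tool r,ang 0.0753 213.63 yaw 31.16 z 0.0935
[0.0, 0.0, 0.5, 0.047, -0.067, 0.0]
[0.0, 0.0, 0.5, 0.05, -0.065, 0.0]
```

A slow push now reads 15 N. I'll back off to the middle of the gap and lift clear.

move_arm([
  [0,0,0.5,0.05,-0.07,0,30],
  [0,0,0.4,0.05,-0.07,0,32],
  [0,0,0,0,0,0,32],
  [0,0,0,0,0,0.5,32],
  [0,0,0,0,0,1,32],
])

```text
time: 20.02
position: [0.4675, -0.1111, 0.152]
tcp_rot: [0.952, 0.306, -0.001, -0.001]
wrist_force: [0.8, 0.2, 0.1]
opening: 0.0325
grip_force: 0.0
```

move_arm([
  [0,0,0,0,0,1,32],
  [0,0,0,0,-0.2,0.6,32],
  [0,0,0,0,0,0,32],
  [0,0,0,0,0,0,32],
])

```text
time: 20.52
position: [0.4677, -0.119, 0.2153]
tcp_rot: [0.952, 0.306, -0.0, -0.0]
wrist_force: [1.1, -0.3, -0.5]
opening: 0.0318
grip_force: 0.0
```

Run:
```python
from pm import *
s=pm((0,200),(150,450),(.5305,-.066))
cv2.imwrite("pics/w9.png",s["image"])
```

```text
{'time': 20.525, 'q': [-0.3862, 0.2931, 1.9001, -0.0, 0.9493, 0.5624], 'position': [0.4677, -0.119, 0.2153], 'tcp_rot': [0.952, 0.3061, -0.0003, -0.0003], 'wrist_force': [1.0901, -0.2734, -0.5023], 'moment': [0.0089, 0.0279, -0.0199], 'opening': 0.0318, 'grip_force': 0.0}
yaw 35.667869477354
mark 455 [-0.1036  0.0349] 0.1094 ang 161.37 pca -174.7
red@.104 76 [-0.0396  0.0249] 0.0467 ang 147.84 pca 176.7
pointer_tip [221.2, 112.0] 0.0446 128.35
mark [229.0, 115.5] 0.0445 130.95
```

View pics/w9.png

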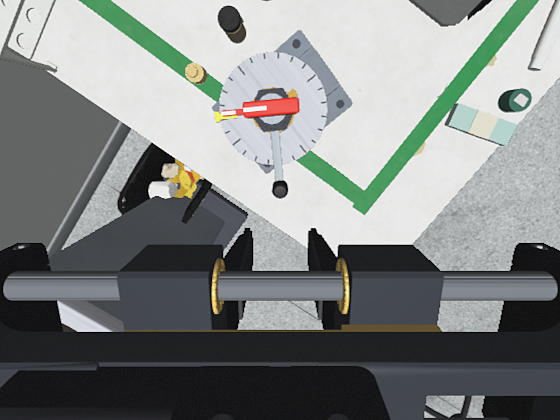

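The lever is nipped, with the knob at (280,189). The pointer still stands over the mark at (218,117), the vials and weight are undisturbed and the gripper is clear.

```bash
python3 -c "
from cell import ctrl
print(ctrl.job_done())"
```

```text
the job is handed in; nothing more can be done
None
```

The job is handed in, at about 20.5 s on the robot's clock: nut slackened until free, adjuster turned so its pointer stands over the yellow mark, and nut retightened until a slow push at the knob read 15 N; no verdict came back.

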